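# Count along the charging rack and dock the battery pack in bay three

## Task

Starting at the left end of the charging rack's top rail, run a closed fingertip along the top of the rail, keeping it in touch, and count the bays, full ones too: first, second, third, and go no farther along the rail. Only then, with your fingertips, push the loose orange battery pack across the counter and into that third bay until it is fully home. Do not lift or tip the pack, leave the blue packs docked and the other things on the counter where they are, and finish clear of everything.

Things in the scene. Friction and masses are not known exactly. Their poses are not given: they have to be found in the camera images.
- rack: grey six-bay charging rack, fixed. Origin on the counter, mid-line of the dividers' front tips; x points into the bays, away from the robot, y left along the row, z up. Dividers 70 mm apart, 62 mm tall, at y = 210, 140 .. -210 mm; bay 1 leftmost, centred at y = 175. Bays are 60 mm wide, have no floor and end at a hard stop, x = 75; behind it the housing, 98 mm tall, to x = 155, y = -221 to 221
- rail_left (a point): left end of the flat aluminium rail (rack y = 214 mm), centre of its top face, 68 mm above the counter. The rail, 20 mm wide (rack x = 25 to 45 mm) and 6 mm thick, lies straight across the tops of all the dividers to y = -214, with a yellow patch over the middle of each bay. Axes as the rack's
- bay3_mouth (a point): on the counter at the middle of the third bay's mouth, between the divider tips (rack x = 0, y = 35 mm); axes as the rack's. The mouth is 66 mm wide and tapers to 60 mm over the first 20 mm; the dividers are 50 mm tall there
- rail_gap1: yellow patch of rail over the middle of the first (leftmost) bay, 28 mm long along the rail; part of the aluminium rail, flush with the rest of it, 20 mm wide across the rail; origin at the centre of its top face, 68 mm above the counter, axes as the rack's
- rail_post12: rail over the divider between the first and second bays, with a dark screw head, 14 mm long along the rail; part of the aluminium rail, flush with the rest of it, 20 mm wide across the rail; origin at the centre of its top face, 68 mm above the counter, axes as the rack's
- rail_gap2: yellow patch of rail over the middle of the second bay, 28 mm long along the rail; part of the aluminium rail, flush with the rest of it, 20 mm wide across the rail; origin at the centre of its top face, 68 mm above the counter, axes as the rack's
- rail_post23: rail over the divider between the second and third bays, with a dark screw head, 14 mm long along the rail; part of the aluminium rail, flush with the rest of it, 20 mm wide across the rail; origin at the centre of its top face, 68 mm above the counter, axes as the rack's
- rail_gap3: yellow patch of rail over the middle of the third bay, 28 mm long along the rail; part of the aluminium rail, flush with the rest of it, 20 mm wide across the rail; origin at the centre of its top face, 68 mm above the counter, axes as the rack's
- rail_beyond: all the rail over the fourth to sixth bays (rack y = -20 to -214 mm), not to be touched; origin on the rail's top face over the middle of the fifth bay
- bay3_home (a point): on the counter in the third bay: where the pack's origin lies when the pack is fully home against the stop (31 mm inside the divider tips); axes as the rack's
- pack: loose orange battery pack with a black top, 88 mm long (x), 52 wide (y), 48 tall, 0.28 to 0.52 kg, on the counter in front of the rack, within 0.2 rad of square. Origin: centre of its underside; x points to the end that goes into the bay; the end towards the robot is flat and upright. Slides with ordinary friction, seats without force; when home its end stands 13 mm out of the divider tips
- docked2: blue battery pack of the same 88 x 52 x 48 mm size, already home in the second bay, its outer end 13 mm in front of the divider tips; loose; origin at the centre of its underside; leave it
- docked5: blue battery pack like docked2, already home in the fifth bay; leave it
- mug: white mug, 80 mm wide, 95 mm tall, handle on its +y side; origin at the centre of its underside; leave it
- wipes: white and green canister of wipes, 84 mm wide, 150 mm tall; origin at the centre of its underside; leave it
- tape: roll of amber packing tape lying flat, 96 mm across, 48 mm tall; origin at the centre of its underside; leave it
- spray: white and green trigger spray bottle, 76 mm wide, 236 mm tall; origin at the centre of its underside; leave it
- brush: blue scrubbing brush lying on its black bristles, 180 mm long along its x, 55 mm wide, 78 mm tall; origin at the centre of its underside; leave it

How it is judged:
By the outcome, as a careful person would: the job done as asked, in the order asked, and still so for the second after the job is handed in, with the robot touching nothing.
It also fails if it takes over 72 s, if anything falls off the work surface, if the arm or the gripper's body presses on something with over 40 N, if the wrist force passes 120 N, or if a joint passes its speed limit or range.

## Robot

A 6-joint arm with a two-finger parallel gripper is mounted at the origin on the work surface. World frame = base frame: x ahead of the robot, y to its left, z up, the work surface at z = 0. Lengths are in m, angles in rad, forces in N, time in s.
With the tool pointing down it reaches from about 0.425 to 0.95 m from the base axis. Payload 3.5 kg.
Tool frame: the origin (TCP) lies on the centre line of the jaws, within the pads' length; the fingertips stand 17 mm ahead of it and the grasp point (between the pads) lies 2 mm behind it; z points along the fingers, y is the line along which they close (so a half turn about z gives the same grasp; the last joint's range is limited). The gripper opens to 85 mm and grips with 20 to 120 N. Pads are 22 mm wide; open, the fingers measure 114 mm over their backs; the gripper's body (76 mm by 85 mm) begins 54 mm behind the grasp point. The pads swing forward as they close: fully open they stand 13 mm farther back than shut.
Start: joints at [1.007, 0.286, 1.577, -0, 1.279, -0.15], TCP at [0.271, 0.618, 0.211] pointing down, gripper open.
Joint ranges: [-2.77, 2.77], [-0.9, 2.22], [0.21, 2.48], [-1.53, 4.67], [0.24, 2.81], [-2.84, 2.84]. Speed limits (rad/s): [2.79, 2.79, 3.14, 3.14, 3.14, 3.14].

## Interface

Orientations are given as a unit quaternion [x, y, z, w].
In Python, from plant import ctrl gives the robot as it stands. The module is installed in compiled form; this text tells all that it offers.
- The arm moves only by the tool drive_tool, never from a script. Its argument "moves" is a list of rows, each a list of 3 entries, a list of its own where there are three numbers: the turn, a rotation vector about the tool's x, y, z in rad, then the shift along the tool's x, y, z in m, then the finger opening in m, from 0 to 0.0854. A call has 1 to 5 rows; each row shifts and turns the commanded pose from where the row before left it, along the tool's axes as they then stand; what a row does not reach is not made up. A row lasts 1/8 s, in which the tool goes at most 62.5 mm and 10.7 degrees, less where a joint would pass 70% of its speed; a pose out of reach is approached as far as the arm can. A call with a gripper value outside its range is refused whole. The fingers move at their own pace and stop on an object; "grip_force" is the grip in N (left out, the last holds). Time passes only in rows, so rows that do not move let the fingers close. It gives the time, the measured TCP pose, the force, the opening and the grip force at its end, in the units of the state.
- ctrl.get_state(): the state, without advancing time (a new reading comes with each control period).
- ctrl.read_camera(name): name is "side" or "top"; returns a dict with "image" (480x640x3 uint8, red, green, blue), "fx", "fy", "cx", "cy" (pixels), "R" (3x3) and "t" (3): a world point X has camera coordinates R X + t. Camera axes: x right, y down, z forward; pixel columns grow to the right and rows downward; lengths in m; the calibration is good to about 2 mm. A picture is of the moment at which its call begins. There is no depth.
- ctrl.sign_off(): hands the job in; it is judged then, once.
The state is a dict: "time": time; "qpos": joint angles; "dq": joint speeds; "joint_efforts": joint torques, N m; "eef_pos": TCP position; "tcp_rot": TCP orientation; "contact_force": force on the tool from outside, world axes, zero at the start; "wrist_torque": the same for the moment, N m; "opening": opening from 0.0 (shut) to 1.0 (fully open); "finger_force": force on a finger pad.
Only numpy, scipy, OpenCV 4.12 (cv2) and the standard library are available. Lean on these libraries where they do the work, as an engineer would, in place of code of your own. Each camera call takes 0.05 s, during which the arm holds its last target. There are 200 camera calls.

## Working session

There is one attempt and no reset: what is moved stays moved. The work goes in short steps, Python scripts to look and compute and a tool call to move; the robot and the scene stay as the last step left them, time stands still between calls to the robot, and variables do not carry over. Pictures are saved under pics/ and viewed, at most 10 in all, crops included, and the job is handed in when it is done.

Besides the shell and the picture viewer there is one more tool, called after "Emit:" as name(argument=value, ...), one argument or row to a line, values as JSON. drive_tool: Moves the arm, as the interface text tells. Its arguments: {"type":"object","properties":{"moves":{"type":"array","items":{"type":"array"}},"grip_force":{"type":"number"}},"required":["moves"]}

```bash
mkdir -p pics; cat > h.py <<'E'
import numpy as np, cv2
from plant import ctrl
def cam(n):
    c=ctrl.read_camera(n); c['bgr']=cv2.cvtColor(c['image'],cv2.COLOR_RGB2BGR); c['R']=np.array(c['R']);c['t']=np.array(c['t']); return c
def ray(c,uv,z):
    uv=np.atleast_2d(np.array(uv,float))
    d=np.c_[(uv[:,0]-c['cx'])/c['fx'],(uv[:,1]-c['cy'])/c['fy'],np.ones(len(uv))]@c['R']
    o=-c['R'].T@c['t']
    return o+d*((z-o[2])/d[:,2])[:,None]
def proj(c,X):
    p=np.atleast_2d(X)@c['R'].T+c['t']
    return np.c_[c['fx']*p[:,0]/p[:,2]+c['cx'],c['fy']*p[:,1]/p[:,2]+c['cy']]
def blobs(c,lo,hi,amin=30):
    h=cv2.cvtColor(c['bgr'],cv2.COLOR_BGR2HSV); m=cv2.inRange(h,lo,hi)
    cs,_=cv2.findContours(m,cv2.RETR_EXTERNAL,cv2.CHAIN_APPROX_NONE)
    return [k for k in cs if cv2.contourArea(k)>=amin]
E
python3 - <<'E'
from h import *
for n in('top','side'):
    c=cam(n); cv2.imwrite(f'pics/{n}0.png',c['bgr']); print(n,-c['R'].T@c['t'],c['R'].round(2).tolist(),c['fx'])
    for nm,lo,hi in(('yel',(22,120,120),(35,255,255)),('or',(5,150,120),(20,255,255)),('blue',(100,100,60),(130,255,255))):
        for k in blobs(c,lo,hi):
            print(nm,cv2.contourArea(k),np.round(cv2.minAreaRect(k)[0],1),np.round(cv2.minAreaRect(k)[1:][0],1))
s=ctrl.get_state();print(s)
E
```

```text
top [ 0.22708012 -0.02295495  1.22143026] [[0.05, -1.0, -0.0], [-0.98, -0.05, -0.21], [0.21, 0.01, -0.98]] 527.5203634240947
yel 77.0 [436.5 168.5] [ 7. 11.]
yel 77.0 [406.5 167.5] [ 7. 11.]
yel 73.5 [376. 167.] [ 8. 10.]
yel 88.0 [345.5 166. ] [ 8. 11.]
yel 83.5 [315.5 165. ] [ 8. 11.]
yel 78.0 [285.5 164. ] [ 8. 11.]
or 1242.0 [137.  230.5] [39. 40.]
or 157.5 [307. 215.] [22. 34.]
blue 1933.0 [509.7 341. ] [25.7 80.6]
blue 866.0 [227.7  26.8] [61.9 19.6]
side [ 0.279567   -1.26185547  0.8982452 ] [[0.99, -0.13, 0.02], [-0.05, -0.54, -0.84], [0.13, 0.83, -0.55]] 558.6398026720831
yel 47.0 [418. 292.] [ 6. 10.]
yel 43.5 [410.5 274. ] [6. 9.]
yel 33.5 [402.6 257.7] [5.9 8.5]
yel 30.5 [395.5 243.5] [5. 9.]
yel 103.5 [117.5 134. ] [ 4. 33.]
or 49.5 [596.9 309.3] [17.  5.]
or 331.5 [348.5 242. ] [22. 33.]
or 39.5 [312.  171.5] [ 9. 28.]
blue 1960.0 [260.2 365.9] [86.5 28. ]
blue 56.5 [478.5 148.3] [13.3  5.8]
blue 469.0 [202.   34.5] [15. 52.]
blue 659.0 [143.5  29. ] [28. 33.]
blue 495.5 [113.5  27.1] [35.8 17.3]
blue 102.0 [220.    4.5] [ 9. 22.]
{'time': 0.1, 'qpos': array([ 1.00696991e+00,  2.87117073e-01,  1.57799192e+00,  2.21418788e-05,
        1.27859944e+00, -1.50000686e-01]), 'dq': array([-0.00089642, -0.00216155, -0.00177158, -0.00032574,  0.00076169,
        0.00044585]), 'joint_efforts': array([ 9.08289876e-04, -4.07300377e+01, -2.93697095e+01, -1.35851988e-04,
        3.44670101e-03,  1.24114692e-05]), 'eef_pos': array([0.27106107, 0.61750749, 0.20937982]), 'tcp_rot': array([ 2.05442616e-01,  9.78668592e-01, -9.87516903e-04, -3.79539591e-04]), 'contact_force': array([-0.11574626,  0.09234691,  0.35157855]), 'wrist_torque': array([-0.03265428, -0.02489427,  0.03040384]), 'finger_force': 0.0, 'opening': 0.999649509909418}
```

View pics/top0.png

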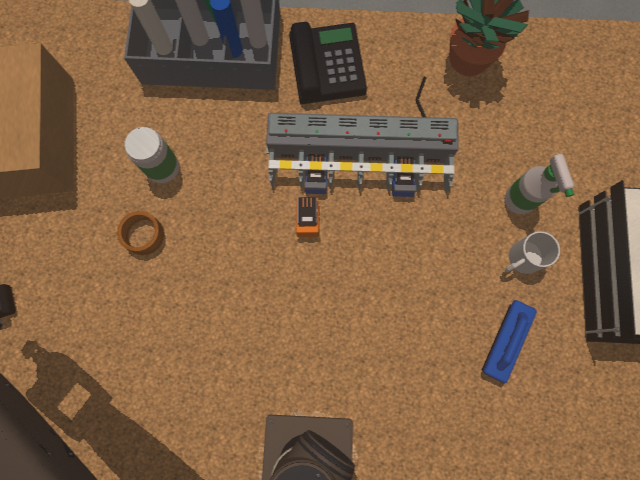

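View pics/side0.png

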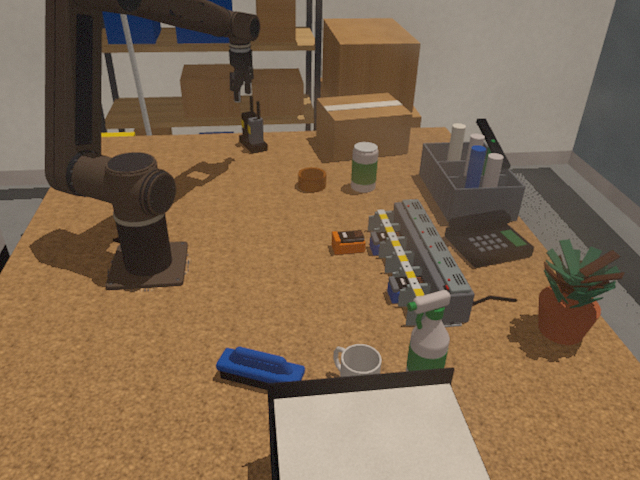

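```bash
python3 - <<'E'
from h import *
c=cam('top')
P=[]
for k in blobs(c,(22,120,120),(35,255,255)):
    M=cv2.moments(k); P.append((M['m10']/M['m00'],M['m01']/M['m00']))
P=ray(c,sorted(P),0.068); print(P.round(4))
d=P[-1]-P[0]; ny=-d/np.linalg.norm(d); print('yaw',np.arctan2(-ny[0],ny[1]),np.linalg.norm(d)/5)
k=[k for k in blobs(c,(5,150,120),(20,255,255)) if abs(cv2.boundingRect(k)[0]-300)<30][0]
print(cv2.boundingRect(k))
# black top + orange crops
x,y,w,h=cv2.boundingRect(k)
cv2.imwrite('pics/packcrop.png',cv2.resize(c['bgr'][140:260,260:400],None,fx=5,fy=5,interpolation=cv2.INTER_NEAREST))
print(c['image'][y+h//2-8:y+h//2+30:4,x-4:x+w+4:4].tolist()[::3])
E
```

```text
[[ 0.6557  0.0835  0.068 ]
 [ 0.6566  0.0131  0.068 ]
 [ 0.6579 -0.0561  0.068 ]
 [ 0.6597 -0.1269  0.068 ]
 [ 0.6611 -0.1968  0.068 ]
 [ 0.662  -0.2658  0.068 ]]
yaw 0.01822911238116412 0.06987614509234205
(296, 198, 23, 35)
[[[153, 112, 74], [161, 98, 53], [61, 52, 48], [61, 53, 48], [61, 52, 46], [62, 52, 48], [104, 86, 77], [151, 111, 73]], [[139, 102, 67], [159, 96, 53], [62, 52, 47], [206, 187, 177], [206, 186, 177], [138, 123, 116], [103, 89, 81], [134, 98, 65]], [[165, 120, 78], [172, 99, 47], [213, 114, 45], [211, 113, 44], [210, 113, 45], [206, 110, 42], [204, 108, 41], [163, 119, 79]], [[163, 119, 78], [134, 98, 65], [162, 118, 77], [150, 110, 73], [150, 110, 73], [155, 114, 76], [154, 113, 74], [129, 95, 62]]]
```

View pics/packcrop.png

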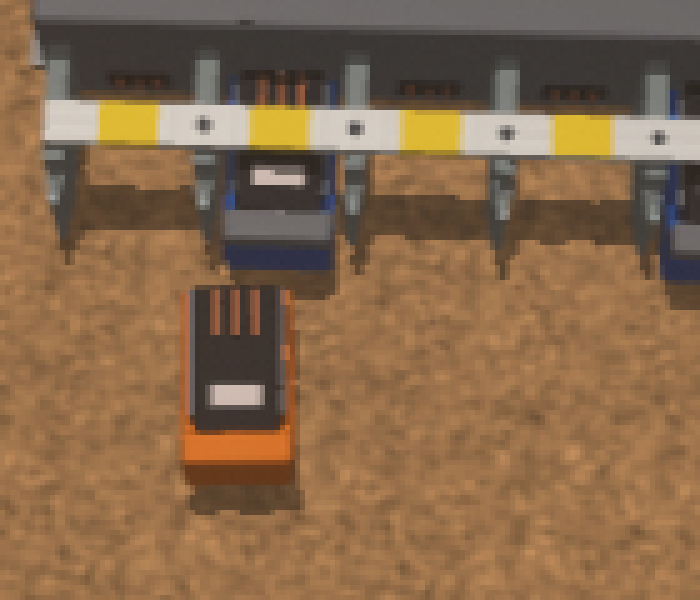

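```bash
python3 - <<'E'
from h import *
c=cam('top')
f=lambda l,z: ray(c,np.array(l)/5+[260-.5+.1,140-.5+.1],z)
print(f([(183,461),(293,460),(290,287),(190,287)],.048).round(4))
print(f([(187,484),(295,484)],0).round(4))
print('docked2 top near/bottom', f([(222,240),(333,242)],.048).round(4),f([(228,268),(333,269)],0).round(4))
print('rail ends',f([(45,120),(355,128),(507,133)],.068).round(4))
E
```

```text
[[ 0.5014  0.0495  0.048 ]
 [ 0.5043 -0.0007  0.048 ]
 [ 0.5866  0.0048  0.048 ]
 [ 0.5843  0.0511  0.048 ]]
[[ 0.5015  0.0499  0.    ]
 [ 0.504  -0.0013  0.    ]]
docked2 top near/bottom [[ 0.6078  0.0376  0.048 ]
 [ 0.6093 -0.0141  0.048 ]] [[ 0.6094  0.0364  0.    ]
 [ 0.6113 -0.0143  0.    ]]
rail ends [[ 0.6553  0.1215  0.068 ]
 [ 0.6583 -0.0218  0.068 ]
 [ 0.6592 -0.0919  0.068 ]]
```

Top view: yellow patches at row ~165, columns 285–436; the third is at about (345,166). The orange pack is at (307,215), in front of bay 2, so it needs about 83 mm to the right and then forward. The side view confirms the layout.

Emit:
drive_tool(
  moves=[
    [[0,0,-0.144],[0,0,0],0],
    [[0,0,-0.144],[0,0,0],0],
    [[0,0,-0.143],[0,0,0],0],
    [[0,0,0],[-0.034,-0.046,0],0],
    [[0,0,0],[-0.034,-0.046,0],0],
  ],
  grip_force=20,
)

```text
time: 0.82
eef_pos: [0.3411, 0.5264, 0.2102]
tcp_rot: [-0.01, 1.0, -0.0, -0.0]
contact_force: [0.9, -0.1, 0.8]
opening: -0.001
finger_force: 0.0
```

Emit:
drive_tool(
  moves=[
    [[0,0,0],[-0.034,-0.046,0],0],
    [[0,0,0],[-0.034,-0.046,0],0],
    [[0,0,0],[-0.034,-0.046,0],0],
    [[0,0,0],[-0.034,-0.046,0],0],
    [[0,0,0],[-0.034,-0.046,0],0],
  ],
)

```text
time: 1.45
eef_pos: [0.5157, 0.2986, 0.2106]
tcp_rot: [-0.009, 1.0, 0.0, 0.0]
contact_force: [0.4, -0.1, -0.8]
opening: -0.001
finger_force: 0.0
```

Emit:
drive_tool(
  moves=[
    [[0,0,0],[-0.034,-0.046,0],0],
    [[0,0,0],[-0.034,-0.046,0],0],
    [[0,0,0],[-0.034,-0.046,0],0],
    [[0,0,0],[-0.034,-0.046,0],0],
    [[0,0,0],[0,0,0],0],
  ],
)

```text
time: 2.08
eef_pos: [0.6557, 0.1149, 0.21]
tcp_rot: [-0.006, 1.0, -0.0, -0.0]
contact_force: [-0.1, -0.5, -0.1]
opening: -0.0
finger_force: 0.0
```

Emit:
drive_tool(
  moves=[
    [[0,0,0],[0,0.003,0.05],0],
    [[0,0,0],[0,0,0.045],0],
    [[0,0,0],[0,0,0.02],0],
    [[0,0,0],[0,0,0.005],0],
    [[0,0,0],[0,0,0],0],
  ],
)

```text
time: 2.7
eef_pos: [0.655, 0.1219, 0.0923]
tcp_rot: [-0.009, 1.0, 0.0, 0.001]
contact_force: [-0.1, -0.6, 1.0]
opening: -0.002
finger_force: 0.0
```

Emit:
drive_tool(
  moves=[
    [[0,0,0],[0,0,0.002],0],
    [[0,0,0],[0,0,0.002],0],
    [[0,0,0],[0,0,0],0],
  ],
)

```text
time: 3.08
eef_pos: [0.6542, 0.1215, 0.087]
tcp_rot: [-0.009, 1.0, 0.0, 0.0]
contact_force: [0.7, -0.2, 0.6]
opening: 0.0
finger_force: 0.0
```

Emit:
drive_tool(
  moves=[
    [[0,0,0],[0,-0.003,0.001],0],
    [[0,0,0],[0,0,0.001],0],
    [[0,0,0],[0,0,0],0],
  ],
)

```text
time: 3.45
eef_pos: [0.6539, 0.1184, 0.0844]
tcp_rot: [-0.009, 1.0, -0.0, -0.0]
contact_force: [0.4, 0.5, 0.6]
opening: 0.004
finger_force: 0.0
```

Emit:
drive_tool(
  moves=[
    [[0,0,0],[-0.001,0,0.001],0],
    [[0,0,0],[0,0,0.0],0],
  ],
)

```text
time: 3.7
eef_pos: [0.655, 0.1186, 0.0835]
tcp_rot: [-0.009, 1.0, -0.0, -0.0]
contact_force: [0.5, 0.2, 0.1]
opening: 0.002
finger_force: 0.0
```

Emit:
drive_tool(
  moves=[
    [[0,0,0],[0,0,0.001],0],
    [[0,0,0],[0,0,0.0],0],
  ],
)

```text
time: 3.95
eef_pos: [0.6549, 0.1186, 0.0825]
tcp_rot: [-0.009, 1.0, -0.0, -0.0]
contact_force: [0.5, 0.1, 0.0]
opening: 0.0
finger_force: 0.0
```

Emit:
drive_tool(
  moves=[
    [[0,0,0],[0,0,0.001],0],
    [[0,0,0],[0,0,0.0],0],
  ],
)

```text
time: 4.2
eef_pos: [0.6549, 0.1186, 0.0815]
tcp_rot: [-0.009, 1.0, 0.0, -0.0]
contact_force: [0.4, 0.0, -0.2]
opening: 0.002
finger_force: 0.0
```

```bash
python3 - <<'E'
from h import *
s=ctrl.get_state();print(s['contact_force'],s['eef_pos'])
a=cam('top');b=cam('side')
A=cv2.resize(a['bgr'][100:220,240:340],None,fx=4,fy=4,interpolation=cv2.INTER_CUBIC)
B=cv2.resize(b['bgr'][150:270,340:440],None,fx=4,fy=4,interpolation=cv2.INTER_CUBIC)
cv2.imwrite('pics/c1.png',np.hstack([A,B]))
for c in(a,b): print(proj(c,[[.655,.1185,.068],[.655,.1225,.068]]))
E
```

```text
[ 0.39769521  0.01803962 -0.18715904] [0.65494393 0.11856321 0.0814982 ]
[[269.89396917 163.77316093]
 [268.16754345 163.69420134]]
[[379.54849017 210.77695153]
 [379.25263433 210.09068421]]
```

View pics/c1.png

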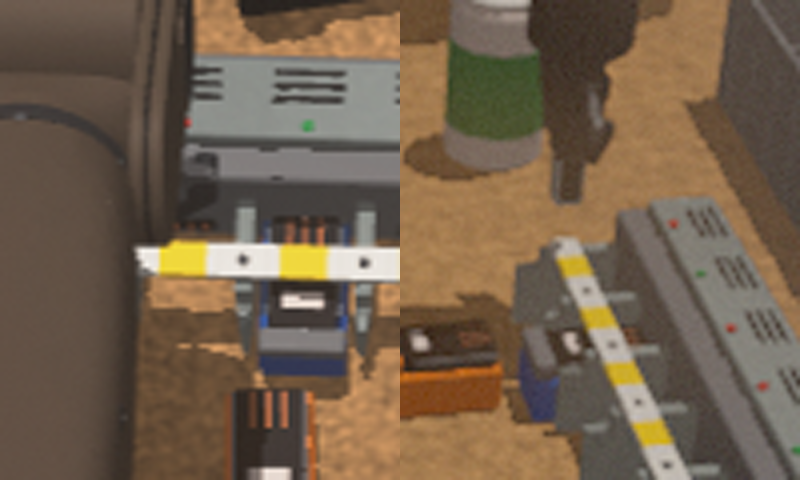

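```bash
python3 - <<'E'
from h import *
b=cam('side')
s0=cv2.imread('pics/side0.png')
A=cv2.resize(s0[70:170,210:290],None,fx=5,fy=5,interpolation=cv2.INTER_CUBIC)
B=cv2.resize(b['bgr'][130:230,340:420],None,fx=5,fy=5,interpolation=cv2.INTER_CUBIC)
for z in(.21,.194): print('start',(proj(b,[.271,.618,z])[0]-[210,70])*5)
for z in (.145,.115,.0815,.0645): print('now',z,(proj(b,[.655,.1186,z])[0]-[340,130])*5+[400,0])
cv2.imwrite('pics/c2.png',np.hstack([A,B]))
E
```

```text
start [163.73970629 187.77847239]
start [164.9810638  209.95746026]
now 0.145 [608.39156552 288.00797399]
now 0.115 [604.16219871 333.83561195]
now 0.0815 [599.53931213 383.92726447]
now 0.0645 [597.23261398 408.92167429]
```

View pics/c2.png

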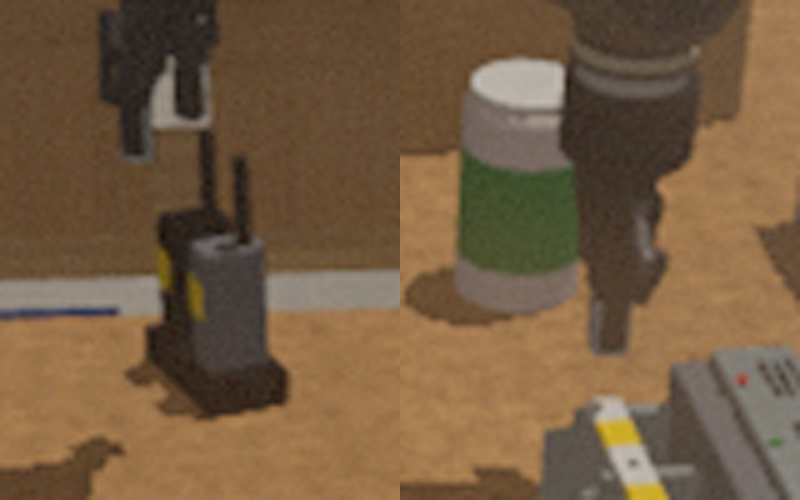

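The closed fingertip appears at crop (610,352), but about (597,409) was expected. The tip is therefore well above the rail, by roughly 35 mm. I'll descend part way and compare again.

Emit:
drive_tool(
  moves=[
    [[0,0,0],[0,0,0.006],0],
    [[0,0,0],[0,0,0.006],0],
    [[0,0,0],[0,0,0.006],0],
    [[0,0,0],[0,0,0],0],
  ],
)

```text
time: 4.85
eef_pos: [0.6543, 0.1185, 0.0625]
tcp_rot: [-0.009, 1.0, -0.0, -0.001]
contact_force: [0.4, -0.2, 0.5]
opening: 0.0
finger_force: 0.0
```

```bash
python3 - <<'E'
from h import *
b=cam('side');a=cam('top')
B=cv2.resize(b['bgr'][150:230,340:420],None,fx=5,fy=5,interpolation=cv2.INTER_CUBIC)
A=cv2.resize(a['bgr'][100:180,230:310],None,fx=5,fy=5,interpolation=cv2.INTER_CUBIC)
cv2.imwrite('pics/c3.png',np.hstack([A,B]))
s=ctrl.get_state(); print(s['eef_pos'],s['qpos'],s['tcp_rot'],s['contact_force'])
E
```

```text
[0.6549812  0.11855463 0.06344581] [ 2.68940443e-02  4.13262093e-01  1.69867709e+00 -5.22298554e-06
  1.02989822e+00 -1.56108636e+00] [-8.59327986e-03  9.99963070e-01 -4.47770949e-06 -1.22312065e-04] [-0.19530421  0.13933787 -0.82783722]
```

View pics/c3.png

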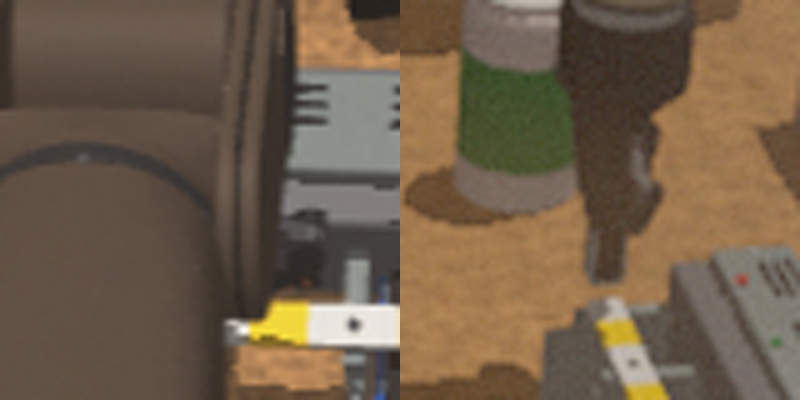

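The tip is now at crop (605,283) and the rail end at (608,303), so about 13 mm remain. Continuing down, watching the force.

Emit:
drive_tool(
  moves=[
    [[0,0,0],[0,0,0.003],0],
    [[0,0,0],[0,0,0.003],0],
    [[0,0,0],[0,0,0.0],0],
  ],
)

```text
time: 5.32
eef_pos: [0.6548, 0.1185, 0.0572]
tcp_rot: [-0.009, 1.0, -0.0, -0.0]
contact_force: [-0.5, 0.1, -0.2]
opening: 0.005
finger_force: 0.0
```

Emit:
drive_tool(
  moves=[
    [[0,0,0],[0,0,0.001],0],
    [[0,0,0],[0,0,0.001],0],
    [[0,0,0],[0,0,0.001],0],
    [[0,0,0],[0,0,0.0],0],
  ],
)

```text
time: 5.82
eef_pos: [0.6549, 0.1185, 0.0545]
tcp_rot: [-0.009, 1.0, -0.0, -0.0]
contact_force: [0.2, 0.2, -0.5]
opening: 0.001
finger_force: 0.0
```

Emit:
drive_tool(
  moves=[
    [[0,0,0],[0,0,0.001],0],
    [[0,0,0],[0,0,0.001],0],
    [[0,0,0],[0,0,0.001],0],
    [[0,0,0],[0,0,0.0],0],
  ],
)

```text
time: 6.32
eef_pos: [0.6549, 0.1185, 0.0514]
tcp_rot: [-0.009, 1.0, -0.0, -0.0]
contact_force: [-0.2, 0.2, -0.7]
opening: 0.002
finger_force: 0.0
```

Emit:
drive_tool(
  moves=[
    [[0,0,0],[0,0,0.001],0],
    [[0,0,0],[0,0,0.001],0],
    [[0,0,0],[0,0,0.0],0],
  ],
)

```text
time: 6.7
eef_pos: [0.6549, 0.1185, 0.0495]
tcp_rot: [-0.009, 1.0, -0.0, -0.0]
contact_force: [-0.0, 0.5, 0.3]
opening: -0.002
finger_force: 0.0
```

```bash
cat >> h.py <<'E'
def tip(save=None):
    s0=cv2.imread('pics/side0.png'); b=cam('side')
    d=cv2.absdiff(b['bgr'],s0).max(2); m=(d>40).astype('uint8'); m=cv2.morphologyEx(m,cv2.MORPH_OPEN,np.ones((2,2)))
    n,l,st,ce=cv2.connectedComponentsWithStats(m); i=1+np.argmax(st[1:,4]); ys,xs=np.where(l==i)
    r=ys.max(); return r,[(int(y),int(xs[ys==y].min()),int(xs[ys==y].max())) for y in range(r-5,r+1)],b
E
python3 - <<'E'
from h import *
r,l,b=tip();print(l)
print('rail left corners',proj(b,[[.645,.1225,.068],[.665,.1225,.068],[.655,.1185,.068]]))
print(ctrl.get_state()['time'])
E
```

```text
[(197, 83, 106), (198, 91, 106), (199, 95, 106), (200, 98, 106), (201, 102, 106), (202, 105, 106)]
rail left corners [[375.93342052 210.25059944]
 [382.56678147 209.93101308]
 [379.54849017 210.77695153]]
6.75
```

```bash
python3 - <<'E'
from h import *
b=cam('side'); s0=cv2.imread('pics/side0.png')
d=cv2.absdiff(b['bgr'],s0).max(2)
for y in range(196,220): print(y,d[y,370:394])
E
```

```text
196 [ 7  4  5 11  8  8 23 80 70 73 70 66 66 72 70 68 62 72 76 81 54 10 10  7]
197 [ 7  6  9  6  9  9  7 49 89 80 73 69 73 69 68 65 62 72 76 67 24  3  4 10]
198 [ 5  6  6  4  6  6  9 33 79 72 71 70 74 70 61 72 76 70 74 34  1  8  7  8]
199 [ 7 10 10  4  4  7  6 39 71 75 75 70 75 74 69 68 73 75 50 12 10 10  8  5]
200 [11  6  7 12  5 11  5 44 60 66 77 77 72 75 71 59 57 54 25  8  8  5  9  8]
201 [ 5  8  7  8  5  9  7 47 52 56 82 80 79 69 63 26  4  9  5  6 11  3  6  5]
202 [10  8  8  7  9 13 12 51 51 57 79 69 78 80 61 14 12  4  6  7  6  4  8  5]
203 [ 6  9  4 11  4 10 10 48 48 57 71 78 80 77 55 11 10  6  6  4  7  9  4  7]
204 [ 7  9  8  8  8  9 13 52 52 64 79 82 78 74 55 12 12  4  1  6  4  7  7  8]
205 [ 7  8  4  6  8  8  7 61 56 75 79 77 81 81 47 13  7  9  4  9  9  8  4  6]
206 [ 7 11  4  7  7  7 14 59 56 78 80 79 79 81 46 11  8  5  6  9  7  6  5  5]
207 [ 5  7  6  6  8 11 17 61 51 74 74 80 80 83 42 11 11  9  6  8  8 10  8  6]
208 [ 9  6  6  5  6 10 10 43 55 81 74 74 80 89 41  6  7  8  3  4  8  9  8  4]
209 [ 6  9  3 10  4 10 10 40 67 83 87 86 88 92 33  5  7  7  6  7  4  9  5  5]
210 [ 4  8  2 12 11  9  1 35 75 76 77 80 77 43  5 11  9  6  6  3  5  9  5  5]
211 [10  9  7 10  3  8  8 25 69 70 72 69 39  1 16  7  7 11 10  9 10  6  5  2]
212 [ 7  4  5  4  3 38 34 16 46 67 67 69 26 14 10 14  8  8  2  2  4  2  4  5]
213 [ 7  7  8  7  6 17 24 10 21 60 71 38  8 10  9  9  6  4  2  1  6  6  5  3]
214 [11 17  8  5  6  8 11  6  5 48 74 20 15  9  7  7 10  3 11  5  3  4  7  9]
215 [15 23 21 13  2  2  5  8  8 29 65 47  7 12  8  9 10  7  5  2  3  7  7  7]
216 [19 27 25 15  6  8  4  5  8  9 46 74 25 11  7  7  8  9  5 10  9  8  5  2]
217 [ 5  3  5  2  7  5  6  2  6  4 28 67 24 12 12  8  6  6  2  3  4  5  1  3]
218 [11  7  6  8  5  6  6  5  3  4 20 63 26 12  6  8  8  7  4  4  4  4  4  1]
219 [ 2 10  6  6  4  7  1  8  2  8 11 27  9  9 10  8  8  8  6  6  6  3  4  2]
```

Emit:
drive_tool(
  moves=[
    [[0,0,0],[0,0,0.001],0],
    [[0,0,0],[0,0,0.001],0],
    [[0,0,0],[0,0,0.001],0],
    [[0,0,0],[0,0,0.0],0],
  ],
)

```text
time: 7.3
eef_pos: [0.655, 0.1186, 0.0474]
tcp_rot: [-0.009, 1.0, -0.0, -0.0]
contact_force: [-2.2, -0.8, 4.3]
opening: -0.004
finger_force: 2.4
```

Emit:
drive_tool(
  moves=[
    [[0,0,0],[0,0,0.001],0],
    [[0,0,0],[0,0,0.001],0],
    [[0,0,0],[0,0,0.0],0],
  ],
)

```text
time: 7.68
eef_pos: [0.6551, 0.1186, 0.0474]
tcp_rot: [-0.009, 1.0, -0.0, -0.0]
contact_force: [-5.9, -0.5, 12.7]
opening: 0.001
finger_force: 6.2
```

Emit:
drive_tool(
  moves=[
    [[0,0,0],[0,0,0.001],0],
    [[0,0,0],[0,0,0.001],0],
    [[0,0,0],[0,0,0.0],0],
  ],
)

```text
time: 8.05
eef_pos: [0.6551, 0.1186, 0.0473]
tcp_rot: [-0.009, 1.0, -0.0, -0.001]
contact_force: [-11.1, -0.5, 19.7]
opening: 0.002
finger_force: 9.8
```

Contact with the rail confirmed: 20 N upward, with force on the finger pad. I'll ease off and slide.

Emit:
drive_tool(
  moves=[
    [[0,0,0],[0,0,-0.002],0],
    [[0,0,0],[0,-0.005,0],0],
    [[0,0,0],[0,-0.008,0],0],
    [[0,0,0],[0,-0.008,0],0],
    [[0,0,0],[0,-0.008,0],0],
  ],
)

```text
time: 8.68
eef_pos: [0.6579, 0.0914, 0.0474]
tcp_rot: [-0.008, 1.0, 0.002, 0.003]
contact_force: [-0.9, 4.9, 7.9]
opening: -0.002
finger_force: 3.8
```

Emit:
drive_tool(
  moves=[
    [[0,0,0],[0.0005,-0.009,0],0],
    [[0,0,0],[0.0005,-0.009,0],0],
    [[0,0,0],[0.0005,-0.009,0],0],
    [[0,0,0],[0.0005,-0.009,0],0],
    [[0,0,0],[0,-0.009,0],0],
  ],
)

```text
time: 9.3
eef_pos: [0.6567, 0.0462, 0.0474]
tcp_rot: [-0.008, 1.0, 0.002, 0.003]
contact_force: [-0.3, 5.4, 8.0]
opening: -0.002
finger_force: 3.9
```

Emit:
drive_tool(
  moves=[
    [[0,0,0],[0,-0.009,0],0],
    [[0,0,0],[0,-0.009,0],0],
    [[0,0,0],[0,-0.009,0],0],
    [[0,0,0],[0,-0.009,0],0],
    [[0,0,0],[0,-0.009,0],0],
  ],
)

```text
time: 9.93
eef_pos: [0.6575, 0.0011, 0.0474]
tcp_rot: [-0.008, 1.0, 0.002, 0.003]
contact_force: [-0.3, 6.0, 8.0]
opening: -0.002
finger_force: 4.1
```

Emit:
drive_tool(
  moves=[
    [[0,0,0],[0,-0.009,0],0],
    [[0,0,0],[0,-0.009,0],0],
    [[0,0,0],[0,-0.009,0],0],
    [[0,0,0],[0,-0.009,0],0],
    [[0,0,0],[0,-0.004,0],0],
  ],
)

```text
time: 10.55
eef_pos: [0.6582, -0.0392, 0.0474]
tcp_rot: [-0.008, 1.0, 0.001, 0.003]
contact_force: [-0.3, 5.5, 8.5]
opening: 0.006
finger_force: 4.3
```

```bash
python3 - <<'E'
from h import *
s=ctrl.get_state();print(s['eef_pos'],s['contact_force'])
b=cam('side')
cv2.imwrite('pics/c4.png',cv2.resize(b['bgr'][180:300,340:460],None,fx=5,fy=5,interpolation=cv2.INTER_CUBIC))
E
```

```text
[ 0.65816342 -0.03917027  0.04737527] [-0.25179008  5.47654666  8.5272475 ]
```

View pics/c4.png

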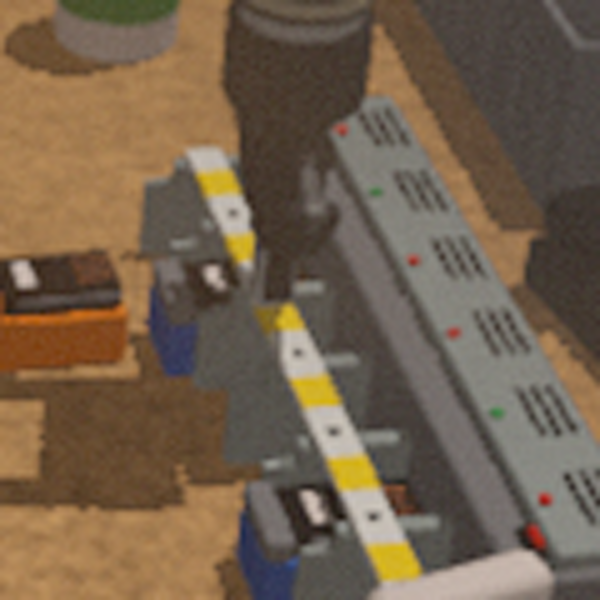

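The fingertip is at crop (272,300), on the rail at the near edge of the third patch. Finish onto the patch centre, then lift straight off.

Emit:
drive_tool(
  moves=[
    [[0,0,0],[0,-0.008,0],0],
    [[0,0,0],[0,-0.006,0],0],
    [[0,0,0],[0,0,0],0],
  ],
)

```text
time: 10.98
eef_pos: [0.6584, -0.0537, 0.0474]
tcp_rot: [-0.008, 1.0, 0.001, 0.003]
contact_force: [-0.7, 3.5, 7.2]
opening: -0.001
finger_force: 4.1
```

Emit:
drive_tool(
  moves=[
    [[0,0,0],[0,0,-0.03],0],
    [[0,0,0],[0,0,-0.05],0],
    [[0,0,0],[0,0,0],0],
  ],
)

```text
time: 11.35
eef_pos: [0.6597, -0.0552, 0.1303]
tcp_rot: [-0.009, 1.0, -0.001, 0.005]
contact_force: [0.8, -0.5, 0.5]
opening: -0.001
finger_force: 0.0
```

Emit:
drive_tool(
  moves=[
    [[0,0,0.175],[0,0,0],0.04],
    [[0,0,0.175],[0,0,0],0.04],
    [[0,0,0.175],[0,0,0],0.04],
    [[0,0,0.175],[0,0,0],0.04],
    [[0,0,0.175],[0,0,0],0.04],
  ],
)

```text
time: 11.98
eef_pos: [0.6554, -0.0543, 0.1229]
tcp_rot: [0.419, 0.908, -0.0, -0.001]
contact_force: [-0.5, -0.0, 0.1]
opening: 0.467
finger_force: 0.0
```

Emit:
drive_tool(
  moves=[
    [[0,0,0.175],[0,0,0],0.04],
    [[0,0,0.175],[0,0,0],0.04],
    [[0,0,0.175],[0,0,0],0.04],
    [[0,0,0.17],[0,0,0],0.04],
    [[0,0,0],[0,0,0],0.04],
  ],
)

```text
time: 12.6
eef_pos: [0.6554, -0.0543, 0.1231]
tcp_rot: [0.7, 0.714, -0.0, -0.001]
contact_force: [-0.5, -0.4, 0.2]
opening: 0.467
finger_force: 0.0
```

Emit:
drive_tool(
  moves=[
    [[0,0,0],[0.047,-0.036,0],0.04],
    [[0,0,0],[0.047,-0.036,0],0.04],
    [[0,0,0],[0.047,-0.036,0],0.04],
    [[0,0,0],[0,0,0],0.04],
  ],
)

```text
time: 13.1
eef_pos: [0.5424, 0.0873, 0.1233]
tcp_rot: [0.698, 0.716, -0.001, -0.001]
contact_force: [0.5, -0.1, -0.2]
opening: 0.47
finger_force: 0.0
```

```bash
python3 - <<'E'
from h import *
from scipy.spatial.transform import Rotation as R
s=ctrl.get_state();print(s['eef_pos'],s['contact_force'],s['opening']);print(R.from_quat(s['tcp_rot']).as_matrix().round(3), s['qpos'])
E
```

```text
[0.54242126 0.08726707 0.12331789] [ 0.45827628 -0.14228861 -0.19526853] 0.46975354754696647
[[-0.025  1.    -0.003]
 [ 1.     0.025  0.   ]
 [ 0.001 -0.003 -1.   ]] [-2.53983538e-02  1.02591578e-01  1.95829468e+00  4.78041587e-04
  1.08349562e+00 -5.08012723e-02]
```

Emit:
drive_tool(
  moves=[
    [[0,0,0],[0,0.004,0.05],0.04],
    [[0,0,0],[0,0,0.045],0.04],
    [[0,0,0],[0,0,0.02],0.04],
    [[0,0,0],[0,0,0],0.04],
  ],
)

```text
time: 13.6
eef_pos: [0.5487, 0.0842, 0.0082]
tcp_rot: [0.701, 0.714, -0.001, -0.001]
contact_force: [-0.3, 0.1, -0.6]
opening: 0.471
finger_force: 0.0
```

Emit:
drive_tool(
  moves=[
    [[0,0,0],[0,0,0.005],0.04],
    [[0,0,0],[0,0,0.005],0.04],
    [[0,0,0],[0,0,0.0],0.04],
  ],
)

```text
time: 13.98
eef_pos: [0.5498, 0.0847, 0.0001]
tcp_rot: [0.701, 0.713, 0.0, 0.0]
contact_force: [-0.1, 0.6, 0.3]
opening: 0.468
finger_force: 0.0
```

```bash
python3 - <<'E'
from h import *
s=ctrl.get_state();print(s['eef_pos'],s['contact_force'])
b=cam('side');a=cam('top')
A=cv2.resize(a['bgr'][150:250,260:360],None,fx=4,fy=4,interpolation=cv2.INTER_CUBIC)
B=cv2.resize(b['bgr'][170:270,310:410],None,fx=4,fy=4,interpolation=cv2.INTER_CUBIC)
cv2.imwrite('pics/c5.png',np.hstack([A,B]))
E
```

```text
[5.49836296e-01 8.46500016e-02 1.48449628e-04] [-0.05713766  0.57371483  0.29202011]
```

View pics/c5.png

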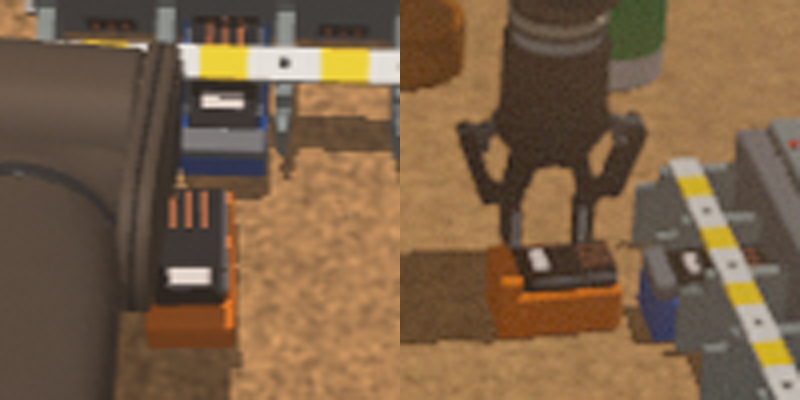

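The fingers straddle about the middle of the pack on its far (left) side, with a gap before contact. Lowering slightly, then pushing sideways.

Emit:
drive_tool(
  moves=[
    [[0,0,0],[0,0,0.006],0.04],
    [[0,0,0],[-0.01,0,0],0.04],
    [[0,0,0],[-0.006,0,0],0.04],
    [[0,0,0],[-0.005,0,0],0.04],
    [[0,0,0],[-0.005,0,0],0.04],
  ],
)

```text
time: 14.7
eef_pos: [0.55, 0.0586, -0.0063]
tcp_rot: [0.701, 0.713, 0.0, -0.0]
contact_force: [-0.1, 1.4, 0.7]
opening: 0.467
finger_force: 1.0
```

Emit:
drive_tool(
  moves=[
    [[0,0,0],[-0.006,0,0],0.04],
    [[0,0,0],[-0.006,0,0],0.04],
    [[0,0,0],[-0.006,0,0],0.04],
    [[0,0,0],[-0.006,0,0],0.04],
    [[0,0,0],[-0.006,0,0],0.04],
  ],
)

```text
time: 15.32
eef_pos: [0.5505, 0.0283, -0.0063]
tcp_rot: [0.701, 0.713, 0.0, -0.0]
contact_force: [0.5, 2.6, 0.3]
opening: 0.47
finger_force: 1.3
```

Emit:
drive_tool(
  moves=[
    [[0,0,0],[-0.007,0,0],0.04],
    [[0,0,0],[-0.007,0,0],0.04],
    [[0,0,0],[-0.007,0,0],0.04],
    [[0,0,0],[-0.007,0,0],0.04],
    [[0,0,0],[-0.007,0,0],0.04],
  ],
)

```text
time: 15.95
eef_pos: [0.5511, -0.0068, -0.0063]
tcp_rot: [0.701, 0.713, 0.0, -0.0]
contact_force: [0.0, 3.1, 1.1]
opening: 0.471
finger_force: 1.5
```

```bash
cat >> h.py <<'E'
def sidepack():
    c=cam('side'); h=cv2.cvtColor(c['bgr'],cv2.COLOR_BGR2HSV); m=cv2.inRange(h,(5,150,90),(20,255,255)); m[:, :300]=0; m[:200]=0;m[:,430:]=0; m[300:]=0
    ys,xs=np.where(m); return c,m
E
python3 - <<'E'
from h import *
s=ctrl.get_state();print(s['eef_pos'],s['contact_force'])
a=cam('top');b=cam('side')
print('pred home line', proj(a,[[.547,-.0585,.048],[.6,-.0575,.048]]))
A=cv2.resize(a['bgr'][150:250,280:380],None,fx=4,fy=4,interpolation=cv2.INTER_CUBIC)
B=cv2.resize(b['bgr'][190:290,320:420],None,fx=4,fy=4,interpolation=cv2.INTER_CUBIC)
cv2.imwrite('pics/c6.png',np.hstack([A,B]))
E
```

```text
[ 0.55114235 -0.00677286 -0.00632909] [2.43258191e-03 3.08238636e+00 1.12058240e+00]
pred home line [[344.21396062 214.75672369]
 [344.69651301 192.69622453]]
```

View pics/c6.png

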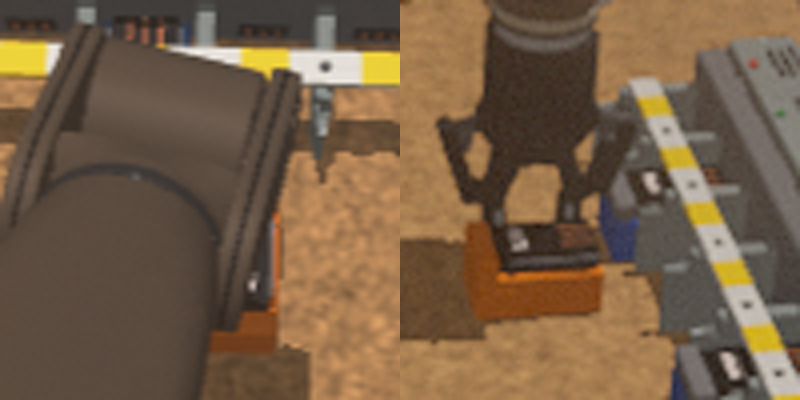

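The top view shows the pack's right edge at crop column 278 (about y = −0.070), so about 14 mm remain, matching the TCP estimate.

Emit:
drive_tool(
  moves=[
    [[0,0,0],[-0.006,0,0],0.04],
    [[0,0,0],[-0.005,0,0],0.04],
    [[0,0,0],[-0.003,0,0],0.04],
    [[0,0,0],[-0.0005,0,0],0.04],
    [[0,0,0],[0,0,0],0.04],
  ],
)

```text
time: 16.68
eef_pos: [0.5513, -0.021, -0.0064]
tcp_rot: [0.701, 0.714, -0.0, 0.0]
contact_force: [0.6, 1.2, 0.3]
opening: 0.467
finger_force: 0.7
```

Emit:
drive_tool(
  moves=[
    [[0,0,0],[0.02,0,0],0.04],
    [[0,0,0],[0.02,0,0],0.04],
    [[0,0,0],[0,0,-0.05],0.04],
    [[0,0,0],[0,0,-0.05],0.01],
    [[0,0,0],[0.02,-0.05,-0.01],0.01],
  ],
)

```text
time: 17.3
eef_pos: [0.5055, 0.0384, 0.1094]
tcp_rot: [0.701, 0.713, 0.004, 0.005]
contact_force: [-0.3, 0.9, -0.3]
opening: 0.116
finger_force: 0.0
```

Emit:
drive_tool(
  moves=[
    [[0,0,-0.175],[0,0,0],0.01],
    [[0,0,-0.175],[0,0,0],0.01],
    [[0,0,-0.175],[0,0,0],0.01],
    [[0,0,-0.175],[0,0,0],0.01],
    [[0,0,-0.175],[0,0,0],0.01],
  ],
)

```text
time: 17.92
eef_pos: [0.5, 0.0395, 0.1035]
tcp_rot: [0.329, 0.944, -0.0, -0.0]
contact_force: [-0.4, -0.1, -0.6]
opening: 0.114
finger_force: 0.0
```

Emit:
drive_tool(
  moves=[
    [[0,0,-0.175],[0,0,0],0.01],
    [[0,0,-0.175],[0,0,0],0.01],
    [[0,0,-0.175],[0,0,0],0.01],
    [[0,0,-0.17],[0,0,0],0.01],
    [[0,0,0],[0,0.04,0],0.01],
  ],
)

```text
time: 18.55
eef_pos: [0.4998, 0.0785, 0.1037]
tcp_rot: [-0.008, 1.0, -0.0, 0.0]
contact_force: [0.9, -0.4, 0.1]
opening: 0.12
finger_force: 0.0
```

```bash
python3 - <<'E'
from h import *
s=ctrl.get_state();print(s['eef_pos'],s['tcp_rot'],s['contact_force'])
a=cam('top')
A=cv2.resize(a['bgr'][150:250,290:410],None,fx=5,fy=5,interpolation=cv2.INTER_CUBIC)
cv2.imwrite('pics/c7.png',A)
E
```

```text
[0.49976427 0.07845718 0.10371891] [-8.07100753e-03  9.99967323e-01 -3.63325705e-04  2.83846503e-04] [ 0.92980553 -0.43024912  0.13690052]
```

View pics/c7.png

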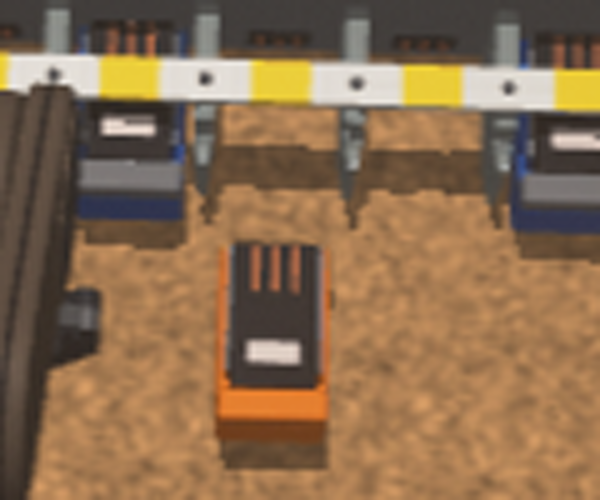

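The pack now stands in front of the third bay: near top edge (217,418)–(328,420), divider tips (208,222) and (352,226). Computing the residual offset.

```bash
python3 - <<'E'
from h import *
a=cam('top')
f=lambda l,z: ray(a,(np.array(l)+.5)/5+[290-.5,150-.5],z)
n=f([(217,418),(328,420)],.048); fa=f([(223,243),(327,243)],.048); print(n.round(4),fa.round(4),f([(222,438),(326,440)],0).round(4))
print('tips',f([(208,222),(352,226)],0.0).round(4))
nm=n.mean(0); th=np.arctan2(*(fa.mean(0)-nm)[[1,0]]); th2=np.arctan2(*(n[1]-n[0])[[0,1]]*np.array([1,-1]));print(nm,th,th2)
O=np.array([.6238,-.0921]); c,s=np.cos(.018),np.sin(.018)
for p in (nm,fa.mean(0)): d=p[:2]-O; print('rack xy',c*d[0]+s*d[1],-s*d[0]+c*d[1])
# orange centroid-based check
h=cv2.cvtColor(a['bgr'],cv2.COLOR_BGR2HSV); m=cv2.inRange(h,(3,170,110),(18,255,255)); m[:, :325]=0;m[:,370:]=0;m[:195]=0;m[250:]=0
for y in range(228,240): xs=np.where(m[y])[0]; print(y,xs.min() if len(xs) else None,xs.max() if len(xs) else None,end=';')
E
```

```text
[[ 0.5022 -0.0347  0.048 ]
 [ 0.5037 -0.0853  0.048 ]] [[ 0.5855 -0.0337  0.048 ]
 [ 0.5879 -0.0819  0.048 ]] [[ 0.5038 -0.0379  0.    ]
 [ 0.5053 -0.0873  0.    ]]
tips [[ 0.6104 -0.0265  0.    ]
 [ 0.6117 -0.096   0.    ]]
[ 0.50298218 -0.05999726  0.048     ] 0.02618686404447308 0.03020888646907285
rack xy -0.12022042866150628 0.034272142823267446
rack xy -0.03648696884684824 0.03495767259063064
228 333 355;229 333 355;230 333 355;231 333 355;232 333 355;233 333 355;234 333 354;235 333 354;236 333 353;237 334 353;238 None None;239 None None;
```

Emit:
drive_tool(
  moves=[
    [[0,0,0],[0.012,-0.046,0],0.01],
    [[0,0,0],[0.012,-0.046,0],0.01],
    [[0,0,0],[0.012,-0.046,0],0.01],
    [[0,0,0],[0,0,0],0.01],
  ],
)

```text
time: 19.15
eef_pos: [0.4655, -0.0622, 0.1037]
tcp_rot: [-0.007, 1.0, -0.0, 0.0]
contact_force: [0.7, -0.2, -0.9]
opening: 0.119
finger_force: 0.0
```

Emit:
drive_tool(
  moves=[
    [[0,0,0],[0,0.0015,0.05],0.01],
    [[0,0,0],[0,0,0.04],0.01],
    [[0,0,0],[0,0,0.015],0.01],
    [[0,0,0],[0,0,0.005],0.01],
    [[0,0,0],[0,0,0],0.01],
  ],
)

```text
time: 19.77
eef_pos: [0.4671, -0.0588, -0.0054]
tcp_rot: [-0.009, 1.0, -0.0, 0.001]
contact_force: [0.2, -0.2, 0.1]
opening: 0.119
finger_force: 0.0
```

Emit:
drive_tool(
  moves=[
    [[0,0,0],[-0.01,0,0],0.01],
    [[0,0,0],[-0.008,0,0],0.01],
    [[0,0,0],[-0.005,0,0],0.01],
    [[0,0,0],[-0.005,0,0],0.01],
    [[0,0,0],[-0.005,0,0],0.01],
  ],
)

```text
time: 20.4
eef_pos: [0.4978, -0.058, -0.0067]
tcp_rot: [-0.009, 1.0, 0.0, -0.002]
contact_force: [-5.2, -0.8, 3.6]
opening: 0.118
finger_force: 2.5
```

Emit:
drive_tool(
  moves=[
    [[0,0,0],[-0.007,0,0],0.01],
    [[0,0,0],[-0.007,0,0],0.01],
    [[0,0,0],[-0.007,0,0],0.01],
    [[0,0,0],[-0.007,0,0],0.01],
    [[0,0,0],[-0.007,0,0],0.01],
  ],
)

```text
time: 21.02
eef_pos: [0.5344, -0.0576, -0.0066]
tcp_rot: [-0.009, 1.0, 0.0, -0.0]
contact_force: [-2.3, -0.9, -0.6]
opening: 0.118
finger_force: 0.7
```

Emit:
drive_tool(
  moves=[
    [[0,0,0],[-0.006,0,0],0.01],
    [[0,0,0],[-0.006,0,0],0.01],
    [[0,0,0],[-0.006,0,0],0.01],
    [[0,0,0],[-0.006,0,0],0.01],
    [[0,0,0],[-0.006,0,0],0.01],
  ],
)

```text
time: 21.65
eef_pos: [0.5643, -0.0571, -0.0064]
tcp_rot: [-0.009, 1.0, 0.0, -0.0]
contact_force: [-2.3, 0.2, -0.8]
opening: 0.118
finger_force: 0.7
```

Emit:
drive_tool(
  moves=[
    [[0,0,0],[-0.006,0,0],0.01],
    [[0,0,0],[-0.006,0,0],0.01],
    [[0,0,0],[-0.006,0,0],0.01],
    [[0,0,0],[-0.006,0,0],0.01],
    [[0,0,0],[-0.003,0,0],0.01],
  ],
)

```text
time: 22.28
eef_pos: [0.5913, -0.0567, -0.0063]
tcp_rot: [-0.009, 1.0, -0.0, -0.0]
contact_force: [-3.2, -0.2, 1.5]
opening: 0.118
finger_force: 1.4
```

Now in 2–3 mm steps until the stop shows in the force.

Emit:
drive_tool(
  moves=[
    [[0,0,0],[-0.002,0,0],0.01],
    [[0,0,0],[-0.002,0,0],0.01],
    [[0,0,0],[-0.001,0,0],0.01],
    [[0,0,0],[0,0,0],0.01],
  ],
)

```text
time: 22.78
eef_pos: [0.5961, -0.0567, -0.0062]
tcp_rot: [-0.009, 1.0, -0.0, 0.0]
contact_force: [-2.0, 0.8, 0.9]
opening: 0.122
finger_force: 1.2
```

Emit:
drive_tool(
  moves=[
    [[0,0,0],[-0.001,0,0],0.01],
    [[0,0,0],[-0.001,0,0],0.01],
    [[0,0,0],[-0.001,0,0],0.01],
    [[0,0,0],[0,0,0],0.01],
  ],
)

```text
time: 23.28
eef_pos: [0.5992, -0.0566, -0.0063]
tcp_rot: [-0.009, 1.0, -0.0, 0.0]
contact_force: [-3.3, -0.6, 3.1]
opening: 0.113
finger_force: 1.7
```

Emit:
drive_tool(
  moves=[
    [[0,0,0],[-0.001,0,0],0.01],
    [[0,0,0],[-0.001,0,0],0.01],
    [[0,0,0],[-0.001,0,0],0.01],
    [[0,0,0],[0,0,0],0.01],
  ],
)

```text
time: 23.78
eef_pos: [0.6002, -0.0565, -0.0062]
tcp_rot: [-0.009, 1.0, 0.0, -0.003]
contact_force: [-9.6, -1.5, 7.3]
opening: 0.115
finger_force: 5.1
```

Emit:
drive_tool(
  moves=[
    [[0,0,0],[-0.001,0,0],0.01],
    [[0,0,0],[-0.001,0,0],0.01],
    [[0,0,0],[0,0,0],0.01],
  ],
)

```text
time: 24.15
eef_pos: [0.5999, -0.0565, -0.0062]
tcp_rot: [-0.009, 1.0, 0.0, -0.006]
contact_force: [-16.8, -0.7, 13.0]
opening: 0.115
finger_force: 8.5
```

Hard stop reached at TCP x = 0.600, as predicted. Backing off level, then lifting clear.

Emit:
drive_tool(
  moves=[
    [[0,0,0],[0.01,0,0],0.01],
    [[0,0,0],[0.03,0,0],0.01],
    [[0,0,0],[0.05,0,0],0.01],
    [[0,0,0],[0.03,0,-0.04],0.01],
    [[0,0,0],[0,0,-0.06],0.01],
  ],
)

```text
time: 24.78
eef_pos: [0.4806, -0.0576, 0.0917]
tcp_rot: [-0.008, 1.0, 0.001, -0.002]
contact_force: [0.9, -0.4, -0.1]
opening: 0.117
finger_force: 0.0
```

Emit:
drive_tool(
  moves=[
    [[0,0,0],[0,0.04,-0.04],0.01],
    [[0,0,0],[0,0.06,0],0.01],
    [[0,0,0],[0,0.06,0],0.01],
    [[0,0,0],[0,0.06,0],0.01],
    [[0,0,0],[0,0,0],0.01],
  ],
)

```text
time: 25.4
eef_pos: [0.4806, 0.1653, 0.134]
tcp_rot: [-0.012, 1.0, 0.001, 0.002]
contact_force: [-0.3, -0.9, -0.3]
opening: 0.117
finger_force: 0.0
```

```bash
python3 - <<'E'
from h import *
s=ctrl.get_state();print(s['eef_pos'],s['contact_force'],s['time'])
a=cam('top'); z=cv2.imread('pics/top0.png')
h=cv2.cvtColor(a['bgr'],cv2.COLOR_BGR2HSV)
m=cv2.inRange(h,(3,170,100),(18,255,255)); m[:, :325]=0;m[:,372:]=0;m[:165]=0;m[250:]=0
ys,xs=np.where(m); print('orange',ys.min(),ys.max(),xs.min(),xs.max())
for y in range(ys.min(),ys.max()+1): x=np.where(m[y])[0]; print(y,x.min() if len(x) else 0,x.max() if len(x) else 0,end=';')
# expected home near edge
O=np.array([.6238,-.0921]); c,sn=np.cos(.018),np.sin(.018); W=lambda x,y,z:[O[0]+c*x-sn*y,O[1]+sn*x+c*y,z]
print('\nexp',proj(a,[W(-.013,.061,.048),W(-.013,.009,.048),W(-.013,.061,0),W(-.013,.009,0)]))
print('exp docked2',proj(a,[W(-.013,.131,.048),W(-.013,.079,.048),W(-.013,.131,0),W(-.013,.079,0)]))
for n,Z in(('top0',z),('now',a['bgr'])):
    b=cv2.inRange(cv2.cvtColor(Z,cv2.COLOR_BGR2HSV),(110,70,30),(130,255,255)); b[:180]=0;b[210:]=0
    for x0,x1 in((295,335),(385,425)): y,x=np.where(b[:,x0:x1]); print(n,y.min(),y.max(),x.min()+x0,x.max()+x0,y.mean(),x.mean()+x0)
d=cv2.absdiff(a['bgr'],z).max(2)>50
n_,l,st,_=cv2.connectedComponentsWithStats(d.astype('uint8'));print([r.tolist() for r in st[1:] if r[4]>60])
E
```

```text
[0.48058704 0.16533795 0.13397269] [-0.31812389 -0.89641671 -0.26342009] 25.4
orange 179 194 334 356
179 334 335;180 334 355;181 334 355;182 334 355;183 334 355;184 334 356;185 334 355;186 334 356;187 334 355;188 334 355;189 334 355;190 334 354;191 334 354;192 334 354;193 335 354;194 352 353;
exp [[333.62539001 188.18346155]
 [355.98273258 188.83324863]
 [333.19717469 194.3657139 ]
 [354.73025817 194.99405963]]
exp docked2 [[303.55869842 187.30961226]
 [325.89069829 187.95866279]
 [304.23791206 193.5206687 ]
 [325.74748593 194.1483284 ]]
top0 180 193 305 326 190.0909090909091 315.24675324675326
top0 180 196 393 415 191.18556701030928 401.7319587628866
now 180 193 305 326 189.93243243243242 314.7837837837838
now 180 196 393 415 191.1505376344086 401.78494623655916
[[140, 165, 154, 315, 29375], [334, 171, 23, 23, 304], [337, 193, 17, 7, 61], [297, 197, 24, 46, 792], [0, 340, 139, 140, 12121], [291, 445, 35, 8, 76]]
```

```bash
python3 -c "
from plant import ctrl
print(ctrl.sign_off())"
```

```text
the job is handed in; nothing more can be done
None
```

I ran a closed fingertip along the rail from its left end to the third bay, then pushed the orange pack into that bay against the stop. The top camera shows the pack fully home and the blue packs unmoved; the arm finished clear of everything, and I handed the job in at about 25 s.

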